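# Open the child-safe medicine chest by its number wheels

## Robot

A 6-joint arm with a two-finger parallel gripper is mounted at the origin on the work surface. World frame = base frame: x ahead of the robot, y to its left, z up, the work surface at z = 0. Lengths are in m, angles in rad, forces in N, time in s.
With the tool pointing down it reaches from about 0.2 to 0.875 m from the base axis. Payload 3.4 kg.
Tool frame: the origin (TCP) lies on the centre line of the jaws, within the pads' length; the fingertips stand 25 mm ahead of it and the grasp point (between the pads) lies 6 mm ahead of it (tip_extent is the distance from the TCP to the fingertips, in m); z points along the fingers, y is the line along which they close (so a half turn about z gives the same grasp; the last joint's range is limited). The gripper opens to 94 mm and grips with 3 to 60 N. Pads are 16 mm wide; open, the fingers measure 119 mm over their backs; the gripper's body (75 mm by 177 mm) begins 78 mm behind the grasp point.
Start: joints at [-1.416, 0.276, 1.505, -0, 1.361, -0.121], TCP at [0.157, -0.553, 0.23] pointing down, gripper open.
Joint ranges: [-2.89, 2.89], [-0.75, 2.08], [0.22, 2.7], [-1.18, 4.32], [0.11, 2.71], [-2.7, 2.7]. Speed limits (rad/s): [2.57, 2.57, 3.14, 3.14, 3.14, 3.14].

## Interface

Orientations are given as a unit quaternion [w, x, y, z].
In Python, from station import * gives the robot as it stands. The module is installed in compiled form; this text tells all that it offers.
- The arm moves only by the shell command python3 -m inch 'ROWS' [OPENING] [FORCE]. ROWS is JSON, a list of rows, each a list of 6 numbers: the shift along the world's x, y, z in units of 0.1 m (1.0 is 0.1 m), then the turn, a rotation vector about the world's x, y, z in units of 30 degrees (1.0 is 30 degrees). In form: [[x, y, z, rx, ry, rz], ...]. A call has 1 to 10 rows; each row is the pose to reach, as a shift and turn from the pose commanded when the call began; what a row does not reach only later rows make up. A row lasts 1/12 s, in which the tool goes at most 41.7 mm and 7.16 degrees, less where a joint would pass 70% of its speed; a pose out of reach is approached as far as the arm can. A call with a number of a shift or a turn outside -1 to 1 is refused whole. A call with a gripper value outside its range is refused whole. OPENING is the closure, from -1 (fully open) to 1 (shut), set as the call begins (- or left out, the last holds). The fingers move at their own pace and stop on an object; FORCE is the grip in N (left out, the last holds). Time passes only in rows, so rows that repeat a pose let the fingers close. It gives the time, the measured TCP pose, the force, the opening and the grip force at its end, in the units of the state.
- sense(): the state, without advancing time (a new reading comes with each control period).
- snapshot(name): name is "side" or "top" or "wrist"; returns (picture, depth): 400x640x3 uint8, red, green, blue; 400x640 float32, m along the optical axis (not along the pixel's ray), 0 where there is no reading.
- calibration(name): a dict with "intrinsics" (3x3 intrinsics, pixels), "dist" ([k1, k2, p1, p2, k3] as OpenCV has them; the pictures are not rectified), "xyz" and "rotation" of the camera in the world; the wrist camera has in their place "hand_eye" (4x4, takes a point from camera to tool coordinates, whose origin is the TCP and whose axes are the flange's). Camera axes: x right, y down, z forward; pixel columns grow to the right and rows downward; lengths in m; the calibration is good to about 2 mm. A picture is of the moment at which its call begins: read the wrist's pose just before it. calibration takes no time and is no camera call.
- sign_off(): hands the job in; it is judged then, once.
The state is a dict: "time_s": time; "joint_positions": joint angles; "joint_vel": joint speeds; "effort": joint torques, N m; "position": TCP position; "eef_rot": TCP orientation; "contact_force": force on the tool from outside, world axes, zero at the start; "moment": the same for the moment, N m; "opening": finger opening in m; "grip_force": force on a finger pad.
Only numpy, scipy, OpenCV 4.12 (cv2) and the standard library are available. Lean on these libraries where they do the work, as an engineer would, in place of code of your own. Each camera call takes 0.05 s, during which the arm holds its last target. There are 200 camera calls.

## Task

Roll the three number wheels of the chest's lock to the code 2-7-4 (read left to right from the robot's side), slide the chest's right-hand lid all the way across over the left-hand one, then take the medicine bottle out and stand it gently upright on the tray beside the sippy cup, letting go of it. Leave the right-hand lid open, because the bottle goes back after the dose, and do not disturb the sippy cup, ramekin, pump dispenser or lunch box.

Things in the scene. Friction and masses are not known exactly. Their poses are not given: they have to be found in the camera images.
- chest: White painted wooden chest, fixed; box 220 (x) x 400 (y) x 140 high, walls 12, guide rails 12 wide round the top up to z=160. Origin: centre of underside; x points away from the robot, y to its left. A 12 mm wall at y=0 inside parts two halves, each under its sliding lid: the right half (y<0) under the right-hand lid, the left one under the lower left-hand lid, not needed here
- lock (a point): Middle of the flat top deck of the lock's steel case on the chest's front face (chest x=-142, y=-111, z=160), axes as the chest's. The deck reaches 36 to the robot side, 32 to the far side and 75 to left and right. Three white number wheels stand 18 out of it; around them nothing but the lid's bar handle is higher than the wheel tops (chest z=178)
- half_floor (a point): Middle of the floor of the chest's right half (chest x=0, y=-97, z=12), 196 (x) x 182 (y) inside; the bottle stands on it
- axle_left (a point): Centre of the left number wheel (first digit): chest x=-142, y=-70, z=150; axes as the chest's. The wheels share one axle along the chest's y, 40 apart; each is 56 in diameter, 22 wide. A fingertip pressed (5 to 20 N) on a wheel's top and drawn along the chest's x rolls it by about the distance drawn / 28 mm
- axle_middle (a point): Centre of the middle number wheel (second digit), chest x=-142, y=-110, z=150; as axle_left
- axle_right (a point): Centre of the right number wheel (third digit), chest x=-142, y=-150, z=150; as axle_left
- wheel_left (a joint): Turn of the left wheel, rad. Digit d (black figures, upright for a reader at the robot) faces straight up, level with the black index lines on the deck, at d*0.6283 (plus or minus whole turns). Positive rolls the top away from the robot (chest +x), to higher digits. A sprung click (about 2 N at the rim) pulls a free wheel to the nearest digit. Digit 2 is 1.257
- wheel_middle (a joint): Turn of the middle wheel (second digit), as wheel_left; digit 7 is 4.398
- wheel_right (a joint): Turn of the right wheel (third digit), as wheel_left; digit 4 is 2.513
- lid (a joint): Slide of the right-hand lid along the chest's +y, m: 0 shut, 0.18 fully open over the left-hand lid. A toothed pin on the lid's front bracket runs through the lock, so the lid moves only 2 mm until all wheels are within about 0.15 rad of the code; then it slides with 1.5 to 3 N, stays where left and, open, clears the right half up to y=-8
- lid_handle (a point): Middle of the right-hand lid's steel bar handle: a round bar 10 thick and 90 long along the chest's x, its centre 31 above the lid's top face. At chest x=0, y=-90, z=187 when shut; moves with the lid
- bottle: Brown medicine bottle with a white screw cap, standing in the right half of the chest under the lid; origin: centre of the base, z up. Body 56 in diameter up to z=84, shoulder narrowing to z=100, ribbed cap 36 in diameter from z=100 to 126. Round, may be gripped by the cap in any yaw; 0.12 to 0.24 kg
- tray: Aluminium serving tray, fixed, 280 (x) x 180 (y), rim 16 high and 4 thick, floor at z=4; origin: centre of the underside, x along its length, away from the robot. The sippy cup stands on its far half (x about 70); the near half (x about -65) is free
- sippy_cup: Clear cup with a white spouted lid and two side handles, 74 in diameter, 116 wide over the handles, 122 high, standing on the tray's far half; origin: centre of the base
- ramekin: White ceramic ramekin, 90 in diameter, 48 high, on the worktop; origin: centre of the base
- dispenser: White plastic pump-top dispenser, 68 in diameter, 187 high, on the worktop right of the chest; origin: centre of the base
- lunch_box: Turquoise plastic lunch box with snap clips, 180 x 130 x 62 high, on the worktop at the right; origin: centre of the base

How it is judged:
On the way, in this order (a step that is already met when the one before it is completed fails the run):
1. the three wheels show 2-7-4 ((value of joint wheel_left between -5.2765 and -4.7765 rad or value of joint wheel_left between 1.0066 and 1.5066 rad or value of joint wheel_left between 7.2898 and 7.7898 rad) and (value of joint wheel_middle between -2.135 and -1.635 rad or value of joint wheel_middle between 4.1482 and 4.6482 rad or value of joint wheel_middle between 10.4314 and 10.9314 rad) and (value of joint wheel_right between -4.0199 and -3.5199 rad or value of joint wheel_right between 2.2633 and 2.7633 rad or value of joint wheel_right between 8.5465 and 9.0465 rad)), for 0.2 s.
2. the right-hand lid is slid across over the other (value of joint lid above 0.165 m), for 0.2 s.
3. the bottle is lifted out of the chest (z of bottle in the frame of chest above 0.1 m), for 0.1 s.
At the end, for the whole second after the job is handed in: The bottle stands upright (within 0.1 rad), at rest, on the tray's floor (its origin below z = 10 mm, within 110 mm lengthwise and 62 mm crosswise of the tray's centre), and the right-hand lid is open (slid at least 165 mm of its 180) (x of bottle in the frame of tray between -0.11 and 0.11 m and y of bottle in the frame of tray between -0.062 and 0.062 m and height (world z) of bottle below 0.01 m and angle between bottle's own z axis and vertical below 0.1 rad and linear speed of bottle below 0.02 m/s and value of joint lid above 0.165 m); the robot touches nothing.
It fails at once if the sippy cup is moved by more than 30 mm or tipped (distance of sippy_cup from where it was at the start of the episode above 0.03 m or angle between sippy_cup's own z axis and vertical above 0.35 rad).
It fails at once if the ramekin is moved by more than 30 mm or tipped (distance of ramekin from where it was at the start of the episode above 0.03 m or angle between ramekin's own z axis and vertical above 0.35 rad).
It fails at once if the dispenser is moved by more than 30 mm or tipped (distance of dispenser from where it was at the start of the episode above 0.03 m or angle between dispenser's own z axis and vertical above 0.35 rad).
It fails at once if the lunch box is moved by more than 30 mm or tipped (distance of lunch_box from where it was at the start of the episode above 0.03 m or angle between lunch_box's own z axis and vertical above 0.35 rad).
It fails at once if the bottle is dropped onto the tray (comes down on it faster than 0.5 m/s) (x of bottle in the frame of tray between -0.11 and 0.11 m and y of bottle in the frame of tray between -0.062 and 0.062 m and height (world z) of bottle below 0.03 m and linear speed of bottle above 0.5 m/s).
It also fails if it takes over 67 s, if anything falls off the work surface, if the arm or the gripper's body presses on something with over 40 N, if the wrist force passes 120 N, or if a joint passes its speed limit or range.

## Working session

There is one attempt and no reset: what is moved stays moved. The work goes in short steps, Python scripts to look and compute and a shell command to move; the robot and the scene stay as the last step left them, time stands still between calls to the robot, and variables do not carry over. Pictures are saved under pics/ and viewed, at most 10 in all, crops included, and the job is handed in when it is done.

```bash
mkdir -p pics; cat > h.py <<'E'
from station import *
import numpy as np, cv2
from scipy.spatial.transform import Rotation as R
def shot(n,f=None):
    s=sense(); p,d=snapshot(n)
    np.savez(f'/tmp/{n}.npz',p=p,d=d,pos=s['position'],q=s['eef_rot'])
    if f: cv2.imwrite('pics/'+f,p[:,:,::-1])
    return p,d
def cam(n):
    c=calibration(n); K=np.array(c['intrinsics']); D=np.array(c['dist'])
    if n=='wrist':
        z=np.load('/tmp/wrist.npz'); H=np.array(c['hand_eye']); q=z['q']
        T=np.eye(4);T[:3,:3]=R.from_quat([q[1],q[2],q[3],q[0]]).as_matrix();T[:3,3]=z['pos']
        T=T@H; return K,D,T[:3,:3],T[:3,3]
    r=np.array(c['rotation'])
    if r.size==4: r=R.from_quat([r[1],r[2],r[3],r[0]]).as_matrix()
    return K,D,r,np.array(c['xyz'])
def ray(n,u,v):
    K,D,r,t=cam(n); a=cv2.undistortPoints(np.array([[[u,v]]],float),K,D)[0,0]
    return t,r@np.array([a[0],a[1],1])
def atz(n,u,v,z):
    t,d=ray(n,u,v); return t+d*(z-t[2])/d[2]
def dep(n,u,v):
    z=np.load(f'/tmp/{n}.npz')['d'][int(v)-1:int(v)+2,int(u)-1:int(u)+2]; z=np.median(z[z>0]); t,d=ray(n,u,v); return t+d*z
def crop(n,x0,y0,x1,y1,k,f):
    p=np.load(f'/tmp/{n}.npz')['p'][y0:y1,x0:x1,::-1]; cv2.imwrite('pics/'+f,cv2.resize(p,None,fx=k,fy=k,interpolation=cv2.INTER_CUBIC))
E
python3 - <<'E'
from h import *
shot('top','top1.png'); shot('side','side1.png')
s=sense(); print(s['time_s'],s['position'],s['eef_rot'],s['opening'],s['contact_force'])
for n in('top','side'): print(calibration(n))
print(calibration('wrist')['hand_eye'])
E
```

```text
0.1 [ 0.1565325  -0.55283062  0.22972992] [-7.80366053e-04  9.90507158e-01  1.37458944e-01  4.25752208e-06] 0.09385251553666647 [-0.33888289 -0.2232414   0.72991192]
{'intrinsics': array([[433.56526588,   0.        , 313.09939962],
       [  0.        , 433.56526588, 200.06791317],
       [  0.        ,   0.        ,   1.        ]]), 'dist': array([-0.09662871,  0.        ,  0.        ,  0.        ,  0.        ]), 'xyz': array([ 0.26990682, -0.05307771,  1.31626173]), 'rotation': array([-0.06708275,  0.71292001, -0.69607195,  0.05223797])}
{'intrinsics': array([[504.12927535,   0.        , 326.96557477],
       [  0.        , 504.12927535, 190.7127786 ],
       [  0.        ,   0.        ,   1.        ]]), 'dist': array([-0.11600753,  0.        ,  0.        ,  0.        ,  0.        ]), 'xyz': array([-0.23247106,  1.07923123,  0.90715545]), 'rotation': array([ 0.13255929, -0.25782705,  0.83131653, -0.47420045])}
[[ 6.56528235e-05 -9.66015413e-01 -2.58484463e-01  7.44111150e-02]
 [ 9.99999610e-01 -1.64192009e-04  8.67614271e-04  1.02822181e-04]
 [-8.80569842e-04 -2.58484420e-01  9.66015025e-01 -1.55497994e-01]
 [ 0.00000000e+00  0.00000000e+00  0.00000000e+00  1.00000000e+00]]
```

View pics/top1.png

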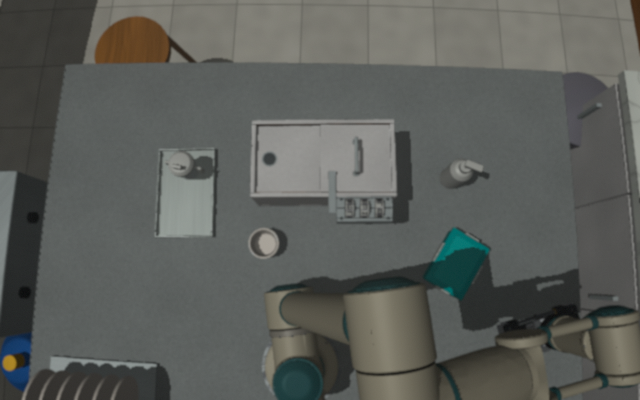

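View pics/side1.png

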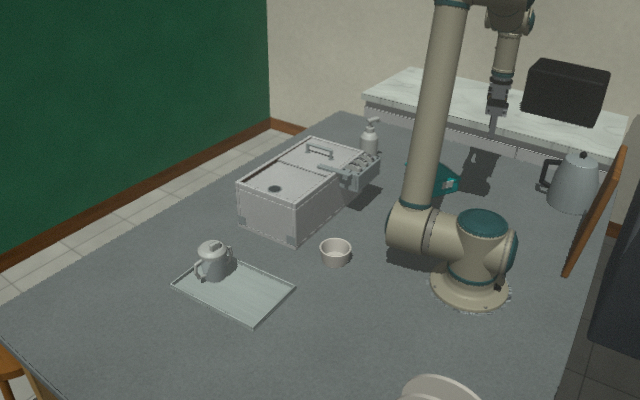

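Top view: the chest spans about (252,120)–(396,197), the lock sits at (365,209), the tray at (186,193) with the cup at (181,163), the ramekin at (264,242), the dispenser at (459,173) and the lunch box at (459,262). I'll enlarge the chest and tray area.

```bash
python3 - <<'E'
from h import *
crop('top',145,105,405,255,3,'c1.png')
E
```

```text
(no output)
```

View pics/c1.png

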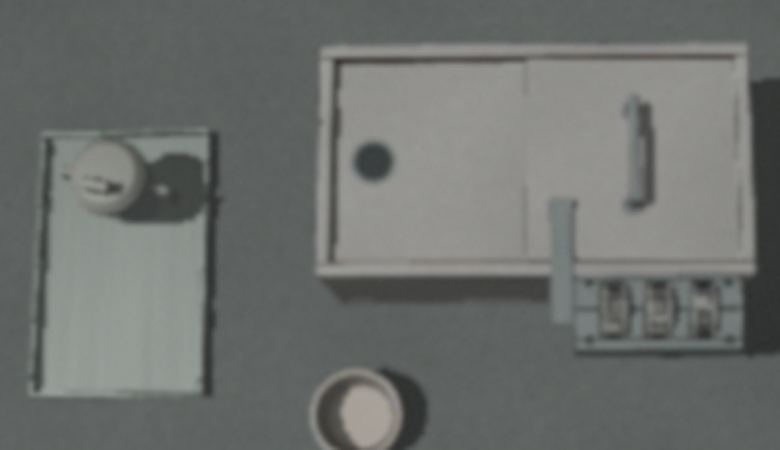

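The crop shows the chest rail corners at (321,47), (746,45), (754,272) and (317,275), with the tray at (42,131)–(208,395). The wheels are at (614,308), (659,308) and (705,308). Next I'll convert these to positions.

```bash
cat >> h.py <<'E'
def fit(n,pts,z,model):
    w=np.array([atz(n,u,v,z)[:2] for u,v in pts]); m=np.array(model,float)
    H=(m-m.mean(0)).T@(w-w.mean(0)); a=np.arctan2(H[0,1]-H[1,0],H[0,0]+H[1,1])
    r=np.array([[np.cos(a),-np.sin(a)],[np.sin(a),np.cos(a)]]); t=w.mean(0)-r@m.mean(0)
    return a,t,r,w-(m@r.T+t)
E
python3 - <<'E'
from h import *
c=lambda l:[(145+u/3,105+v/3) for u,v in l]
a,t,r,e=fit('top',c([(321,47),(746,45),(754,272),(317,275)]),.16,[(.11,.2),(.11,-.2),(-.11,-.2),(-.11,.2)])
print('chest',a,t,e.round(4).tolist())
for n,p in dict(lock=(-.142,-.111),wl=(-.142,-.07),wm=(-.142,-.11),wr=(-.142,-.15),handle=(0,-.09)).items(): print(n,t+r@p)
for u,v in c([(614,308),(659,308),(705,308)]): print('wheel',atz('top',u,v,.178))
for u,v in c([(634,100),(634,205)]): print('handle',atz('top',u,v,.192))
a,t,r,e=fit('top',c([(42,131),(214,130),(208,395),(30,393)]),.016,[(.14,.09),(.14,-.09),(-.14,-.09),(-.14,.09)])
print('tray',a,t,e.round(4).tolist(),'free',t+r@(-.065,0))
for u,v in c([(105,178)]): print('cup',atz('top',u,v,.11))
print('ram',atz('top',264,242,.048),'disp',atz('top',459,173,.15),'lunch',atz('top',459,262,.06))
E
```

```text
chest 0.027454978747695934 [ 0.58644602 -0.0504893 ] [[-0.0011, -0.0008], [-0.0024, 0.0012], [0.002, 0.002], [0.0015, -0.0024]]
lock [ 0.44754666 -0.16534558]
wl [ 0.44642114 -0.12436103]
wm [ 0.4475192  -0.16434596]
wr [ 0.44861727 -0.20433089]
handle [ 0.58891666 -0.14045538]
wheel [ 0.44550586 -0.12414666  0.178     ]
wheel [ 0.44639273 -0.16394966  0.178     ]
wheel [ 0.44729535 -0.20468186  0.178     ]
handle [ 0.6330231 -0.1393145  0.192    ]
handle [ 0.5360229  -0.13997427  0.192     ]
tray 0.034980853763772184 [0.50911696 0.37193666] [[0.0, 0.0036], [-0.0028, -0.0017], [-0.0001, -0.0036], [0.0029, 0.0017]] free [0.44415672 0.36966337]
cup [0.57220499 0.36498352 0.11      ]
ram [0.35802653 0.11720955 0.048     ] disp [ 0.55370767 -0.42858979  0.15      ] lunch [ 0.31182083 -0.44999161  0.06      ]
```

```bash
python3 -m inch '[[0.24,0.32,0.15,0,0,-0.15],[0.5,0.65,0.3,0,0,-0.3],[0.75,0.97,0.3,0,0,-0.473]]' && python3 -m inch '[[0.24,0.32,0,0,0,0],[0.5,0.65,0,0,0,0],[0.75,0.97,0,0,0,0]]' && python3 -m inch '[[0.24,0.32,0,0,0,0],[0.5,0.65,0,0,0,0],[0.75,0.97,0,0,0,0]]' && python3 -m inch '[[0.24,0.32,0,0,0,0],[0.5,0.65,0,0,0,0],[0.65,0.97,0,0,0,0],[0.65,0.97,0,0,0,0],[0.65,0.97,0,0,0,0]]'
python3 - <<'E'
from h import *
shot('wrist','w1.png'); s=sense(); print(s['time_s'],s['position'],s['eef_rot'],s['opening'],s['contact_force'])
E
```

```text
time_s: 0.35
position: [0.2305, -0.4589, 0.2619]
eef_rot: [0.001, 1.0, 0.011, 0.001]
contact_force: [0.6, -0.4, -0.7]
opening: 0.0941
grip_force: 0.0
time_s: 0.6
position: [0.3055, -0.3596, 0.2602]
eef_rot: [-0.0, 1.0, 0.014, -0.0]
contact_force: [1.2, 0.1, -0.3]
opening: 0.0938
grip_force: 0.0
time_s: 0.85
position: [0.3805, -0.2625, 0.2603]
eef_rot: [-0.0, 1.0, 0.014, -0.0]
contact_force: [0.6, -0.8, 0.3]
opening: 0.0941
grip_force: 0.0
time_s: 1.27
position: [0.4452, -0.1658, 0.26]
eef_rot: [-0.0, 1.0, 0.016, -0.001]
contact_force: [-0.9, -0.3, -0.4]
opening: 0.0944
grip_force: 0.0
1.3167 [ 0.44471133 -0.16708755  0.26008368] [ 2.48999827e-04  9.99886048e-01  1.50839104e-02 -5.51469419e-04] 0.09384471904619203 [-0.11135067 -0.98725194 -0.11335449]
```

View pics/w1.png

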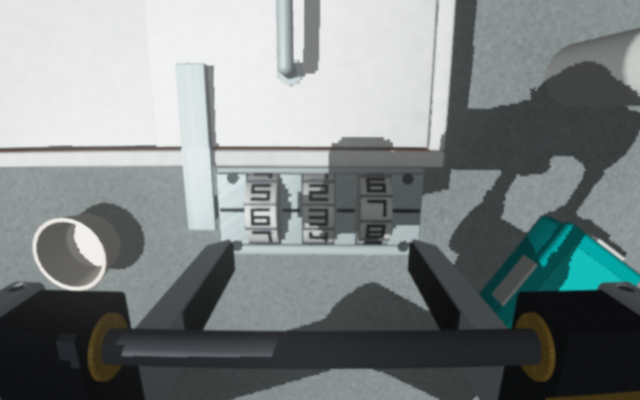

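The wheels read about 6 at (263,216), 3 at (318,215) and 7 at (376,208), against the index line at v≈210. I'll zoom in.

```bash
python3 - <<'E'
from h import *
crop('wrist',205,155,435,265,3.4,'w1c.png')
for u,v in [(263,214),(318,214),(376,214)]: print(atz('wrist',u,v,.178),dep('wrist',u,v))
for u,v in [(229,210),(412,209)]: print(atz('wrist',u,v,.16),dep('wrist',u,v))
print(dep('wrist',285,30))
for u in (263,318,376): print([dep('wrist',u,v)[[0,2]].round(3).tolist() for v in range(185,245,6)])
E
```

```text
[ 0.44983738 -0.12613893  0.178     ] [ 0.45009239 -0.12627587  0.17886585]
[ 0.45107222 -0.16404645  0.178     ] [ 0.45125472 -0.16404551  0.17863079]
[ 0.452357   -0.20401662  0.178     ] [ 0.45257584 -0.20388571  0.17877083]
[ 0.44679249 -0.09800773  0.16      ] [ 0.44743767 -0.09858843  0.1622583 ]
[ 0.45194803 -0.23358102  0.16      ] [ 0.45240008 -0.23311519  0.16170258]
[ 0.56485843 -0.14168291  0.19320029]
[[0.469, 0.171], [0.465, 0.174], [0.461, 0.176], [0.458, 0.178], [0.454, 0.179], [0.45, 0.179], [0.445, 0.179], [0.441, 0.178], [0.436, 0.177], [0.429, 0.172]]
[[0.47, 0.171], [0.466, 0.174], [0.463, 0.176], [0.459, 0.178], [0.455, 0.179], [0.451, 0.179], [0.446, 0.179], [0.442, 0.178], [0.437, 0.176], [0.431, 0.172]]
[[0.471, 0.17], [0.468, 0.174], [0.464, 0.176], [0.46, 0.178], [0.456, 0.179], [0.452, 0.179], [0.448, 0.18], [0.443, 0.178], [0.438, 0.177], [0.432, 0.173]]
```

View pics/w1c.png

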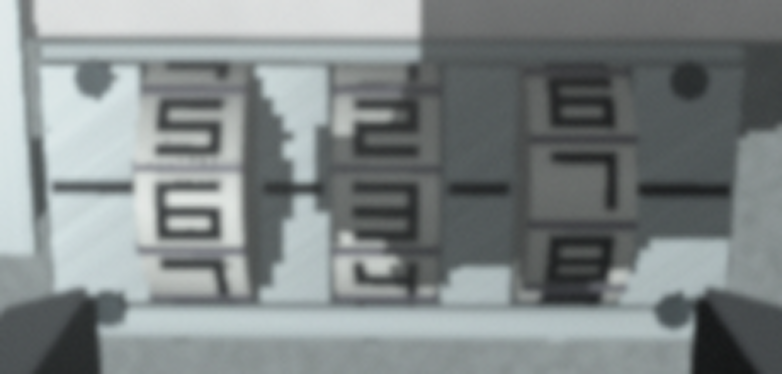

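```bash
python3 -m inch '[[-0.15,0,-0.2,0,0,0],[-0.15,0,-0.4,0,0,0],[-0.15,0,-0.48,0,0,0],[-0.15,0,-0.48,0,0,0],[-0.15,0,-0.48,0,0,0],[-0.15,0,-0.48,0,0,0],[-0.15,0,-0.48,0,0,0],[-0.15,0,-0.48,0,0,0],[-0.15,0,-0.48,0,0,0],[-0.15,0,-0.48,0,0,0]]' 1 15; python3 - <<'E'
from h import *
s=sense(); print(s['position'],s['opening'],s['contact_force'])
E
python3 -m inch '[[0,0,-0.04,0,0,0],[0,0,-0.08,0,0,0],[0,0,-0.08,0,0,0]]'
```

```text
time_s: 2.15
position: [0.4302, -0.1675, 0.2128]
eef_rot: [0.0, 1.0, 0.014, 0.0]
contact_force: [0.9, -0.2, -0.1]
opening: 0.0308
grip_force: 0.0
[ 0.43017093 -0.16754936  0.21281656] 0.030840640869284456 [ 0.88610838 -0.20861881 -0.11907087]
time_s: 2.4
position: [0.4293, -0.1671, 0.2035]
eef_rot: [-0.0, 1.0, 0.014, -0.001]
contact_force: [-0.1, -0.3, -0.9]
opening: 0.0106
grip_force: 0.0
```

```bash
python3 -m inch '[[0.01,0.03,0,0,0,0],[0.01,0.03,0,0,0,0],[0.01,0.03,-0.02,0,0,0],[0.01,0.03,-0.02,0,0,0]]'; python3 -m inch '[[0,0,-0.01,0,0,0],[0,0,-0.01,0,0,0]]'; python3 -m inch '[[0,0,-0.01,0,0,0],[0,0,-0.01,0,0,0]]'
```

```text
time_s: 2.73
position: [0.4308, -0.1643, 0.2022]
eef_rot: [-0.0, 1.0, 0.014, -0.0]
contact_force: [0.7, 0.6, 0.5]
opening: 0.0002
grip_force: 0.0
time_s: 2.9
position: [0.4309, -0.1645, 0.2013]
eef_rot: [0.0, 1.0, 0.014, 0.0]
contact_force: [0.0, 0.6, 0.3]
opening: 0.0003
grip_force: 0.2
time_s: 3.07
position: [0.431, -0.1645, 0.2008]
eef_rot: [0.0, 1.0, 0.014, 0.0]
contact_force: [-1.0, -0.0, 3.5]
opening: 0.0005
grip_force: 1.6
```

```bash
python3 -m inch '[[0,0,-0.01,0,0,0],[0.04,0,0.002,0,0,0],[0.1,0,0.008,0,0,0],[0.18,0.005,0.008,0,0,0]]'; python3 -m inch '[[0.08,0,0,0,0,0],[0.14,0.005,-0.006,0,0,0],[0.18,0.005,-0.018,0,0,0],[0.18,0.005,-0.018,0,0,0]]'; python3 -m inch '[[0,0,0.2,0,0,0],[0,0,0.6,0,0,0],[0,0,0.6,0,0,0],[0,0,0.6,0,0,0]]'; python3 - <<'E'
from h import *
shot('wrist'); crop('wrist',205,155,435,265,3.4,'w2c.png'); print(sense()['position'])
E
```

```text
time_s: 3.4
position: [0.4489, -0.164, 0.203]
eef_rot: [0.0, 1.0, 0.014, 0.001]
contact_force: [-2.1, 1.0, 7.7]
opening: 0.0008
grip_force: 3.9
time_s: 3.73
position: [0.469, -0.1637, 0.2003]
eef_rot: [0.0, 1.0, 0.014, 0.002]
contact_force: [1.0, 0.2, 6.2]
opening: 0.0003
grip_force: 3.1
time_s: 4.07
position: [0.4681, -0.1641, 0.2612]
eef_rot: [0.001, 1.0, 0.014, 0.002]
contact_force: [0.3, 1.2, -0.4]
opening: 0.0007
grip_force: 0.0
[ 0.46695488 -0.16354464  0.2595553 ]
```

View pics/w2c.png

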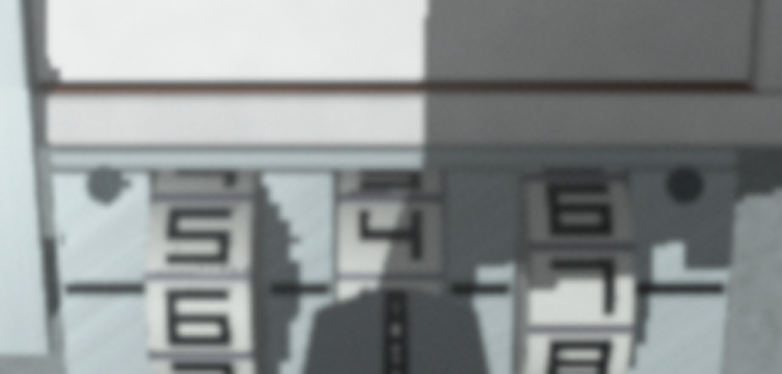

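The middle wheel moved exactly two digits, from 3 to 5: 4 now sits above the index line. I'll make its second stroke, then two strokes toward the robot on the left wheel.

```bash
python3 -m inch '[[-0.18,0,0,0,0,0],[-0.36,-0.01,-0.4,0,0,0],[-0.36,-0.01,-0.58,0,0,0],[-0.36,-0.01,-0.6,0,0,0],[-0.32,-0.01,-0.588,0,0,0],[-0.26,-0.01,-0.582,0,0,0],[-0.18,-0.005,-0.582,0,0,0],[-0.1,0,-0.582,0,0,0],[-0.04,0,-0.588,0,0,0],[0,0,-0.6,0,0,0]]'
python3 -m inch '[[0,0,0,0,0,0],[0,0,0.16,0,0,0],[0,0.2,0.16,0,0,0],[-0.01,0.38,0.16,0,0,0],[-0.01,0.38,0.16,0,0,0]]'
python3 -m inch '[[0,0,-0.14,0,0,0],[0,0,-0.16,0,0,0],[0,0,-0.16,0,0,0],[-0.04,0,-0.148,0,0,0],[-0.1,0,-0.142,0,0,0],[-0.18,0,-0.142,0,0,0],[-0.26,-0.01,-0.142,0,0,0],[-0.32,-0.01,-0.148,0,0,0],[-0.36,-0.01,-0.16,0,0,0],[-0.36,-0.01,-0.16,0,0,0]]'
python3 -m inch '[[0,0,0.16,0,0,0],[0.18,0,0.16,0,0,0],[0.36,0.01,0.16,0,0,0],[0.36,0.01,0.16,0,0,0]]'
python3 -m inch '[[0,0,-0.14,0,0,0],[0,0,-0.16,0,0,0],[0,0,-0.16,0,0,0],[-0.04,0,-0.148,0,0,0],[-0.1,0,-0.142,0,0,0],[-0.18,0,-0.142,0,0,0],[-0.26,-0.01,-0.142,0,0,0],[-0.32,-0.01,-0.148,0,0,0],[-0.36,-0.01,-0.16,0,0,0],[-0.36,-0.01,-0.16,0,0,0]]'
python3 -m inch '[[0,0,0.2,0,0,0],[0,0,0.3,0,0,0],[-0.1,0,0.5,0,0,0],[-0.3,0,0.6,0,0,0],[-0.3,0,0.6,0,0,0],[-0.3,0,0.6,0,0,0]]'
python3 - <<'E'
from h import *
shot('wrist'); crop('wrist',205,80,475,230,2.9,'w3c.png'); print(sense()['position'])
E
```

```text
time_s: 4.95
position: [0.4687, -0.1625, 0.2003]
eef_rot: [-0.001, 1.0, 0.014, 0.002]
contact_force: [2.2, 1.9, 7.2]
opening: 0.0006
grip_force: 4.0
time_s: 5.37
position: [0.4643, -0.1227, 0.214]
eef_rot: [-0.002, 1.0, 0.015, -0.002]
contact_force: [-0.1, 1.0, -0.6]
opening: 0.0005
grip_force: 0.0
time_s: 6.2
position: [0.4282, -0.127, 0.1995]
eef_rot: [0.0, 1.0, 0.014, -0.001]
contact_force: [-3.1, -0.6, 7.1]
opening: 0.0006
grip_force: 4.1
time_s: 6.53
position: [0.4682, -0.1263, 0.2145]
eef_rot: [0.0, 1.0, 0.014, 0.001]
contact_force: [0.7, 0.2, -0.3]
opening: 0.0006
grip_force: 0.0
time_s: 7.37
position: [0.4278, -0.1272, 0.1994]
eef_rot: [0.001, 1.0, 0.014, -0.001]
contact_force: [-2.7, -1.0, 5.3]
opening: 0.0003
grip_force: 3.1
time_s: 7.87
position: [0.3994, -0.1266, 0.2594]
eef_rot: [0.0, 1.0, 0.014, 0.0]
contact_force: [-0.4, 0.5, -0.3]
opening: 0.0003
grip_force: 0.0
[ 0.39972464 -0.12650633  0.25889647]
```

View pics/w3c.png

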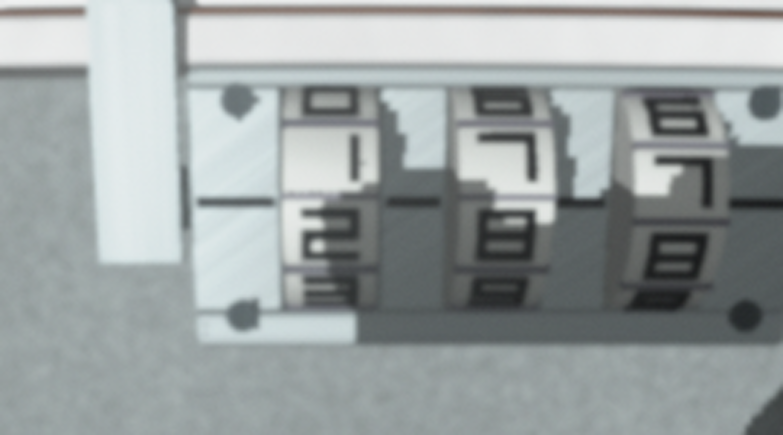

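The crop shows left separators at v=122, 195 and 268, with 2 between 195 and 268. The middle wheel has 7 at 152 and 8 at 235, and the right has 7 at 182 and 8 at 252. I need to project where straight up falls in this view.

```bash
python3 - <<'E'
from h import *
K,D,r,t=cam('wrist')
rv=cv2.Rodrigues(r.T)[0]; tv=-r.T@t
def pr(P): return cv2.projectPoints(np.array(P,float),rv,tv,K,D)[0][:,0]
cc=lambda p:((p-[205,80])*2.9).round(0).tolist()
# index line in chest deck z=.16
for u in (235,470): print('line',atz('wrist',205+u/2.9,80+202/2.9,.160))
for x,y in((.448,-.125),(.449,-.165),(.450,-.205)):
    # positions of digits at angles phi from top
    for f in(-1,-.5,0,.5,1):
        a=f*.6283; print(f,cc(pr([[x+.028*np.sin(a),y,.15+.028*np.cos(a)]])),end=' ')
    print()
for u in (325,500,665): print([dep('wrist',205+u/2.9,80+v/2.9)[[0,2]].round(3).tolist() for v in range(110,300,20)])
E
```

```text
line [ 0.44714196 -0.10112469  0.16      ]
line [ 0.44872249 -0.15837645  0.16      ]
-1 [[331.0, 277.0]] -0.5 [[332.0, 246.0]] 0 [[333.0, 209.0]] 0.5 [[334.0, 170.0]] 1 [[335.0, 134.0]] 
-1 [[501.0, 277.0]] -0.5 [[506.0, 247.0]] 0 [[509.0, 210.0]] 0.5 [[511.0, 171.0]] 1 [[510.0, 135.0]] 
-1 [[668.0, 278.0]] -0.5 [[677.0, 248.0]] 0 [[683.0, 211.0]] 0.5 [[685.0, 172.0]] 1 [[683.0, 137.0]] 
[[0.47, 0.169], [0.465, 0.173], [0.461, 0.176], [0.457, 0.178], [0.452, 0.178], [0.448, 0.18], [0.443, 0.179], [0.439, 0.178], [0.434, 0.176], [0.428, 0.171]]
[[0.471, 0.169], [0.467, 0.173], [0.462, 0.175], [0.458, 0.177], [0.453, 0.179], [0.449, 0.18], [0.444, 0.179], [0.44, 0.178], [0.435, 0.176], [0.429, 0.171]]
[[0.472, 0.168], [0.468, 0.174], [0.463, 0.176], [0.459, 0.178], [0.455, 0.179], [0.45, 0.178], [0.446, 0.179], [0.441, 0.178], [0.436, 0.176], [0.43, 0.171]]
```

```bash
python3 - <<'E'
from h import *
a=np.load('/tmp/wrist.npz')['p'].astype(int); t0=sense()['time_s']
for k in range(4): p,_=shot('wrist')
b=p.astype(int); print(t0,sense()['time_s'],sense()['position'])
for n,u in(('l',325),('m',500),('r',665)):
    c=int(205+u/2.9)
    print(n,abs(a-b)[105:190,c-12:c+12].mean().round(2))
    for im in(a,b): print(im[105:190,c-14:c+14].sum(2).mean(1).astype(int).tolist())
crop('wrist',265,100,460,205,4,'w4c.png')
E
```

```text
7.9167 8.1167 [ 0.4000607  -0.1263582   0.25851083]
l 12.79
[594, 606, 586, 523, 410, 315, 311, 360, 395, 415, 424, 408, 351, 319, 357, 405, 393, 385, 449, 543, 582, 581, 574, 574, 578, 583, 588, 594, 598, 603, 606, 609, 617, 623, 626, 629, 637, 653, 665, 657, 608, 510, 440, 452, 492, 499, 453, 369, 327, 362, 426, 472, 478, 445, 379, 319, 313, 354, 407, 437, 432, 390, 329, 312, 357, 393, 372, 326, 320, 332, 319, 295, 312, 355, 356, 308, 282, 303, 305, 284, 295, 331, 392, 476, 546]
[570, 604, 606, 575, 504, 382, 304, 323, 368, 398, 414, 408, 368, 321, 317, 372, 421, 401, 397, 467, 549, 580, 575, 568, 570, 575, 580, 585, 590, 595, 600, 604, 609, 615, 620, 624, 626, 627, 620, 608, 591, 545, 463, 415, 446, 495, 502, 457, 371, 323, 348, 402, 440, 443, 414, 359, 316, 318, 363, 415, 440, 425, 374, 320, 314, 354, 375, 345, 320, 340, 357, 332, 305, 329, 370, 362, 310, 287, 308, 308, 285, 294, 337, 410, 496]
m 12.17
[570, 584, 571, 519, 416, 309, 266, 269, 274, 289, 331, 357, 330, 301, 340, 402, 403, 381, 421, 486, 452, 358, 315, 374, 479, 549, 575, 582, 585, 588, 592, 595, 597, 598, 603, 603,
[... 830 characters left out ...]
330, 381, 471, 521, 528, 516, 505, 499, 495, 486, 476, 448, 385, 331, 315, 313, 314, 316, 313, 291, 244, 212, 234, 277, 277, 224, 173, 164, 193, 234, 248, 235, 201, 166, 162, 191, 223, 222, 192, 163, 166, 195, 212, 195, 176, 164, 152, 150, 150, 143, 140, 162, 207, 251, 271]
[501, 550, 571, 567, 530, 446, 331, 303, 317, 284, 261, 299, 354, 366, 324, 295, 334, 401, 430, 402, 340, 327, 403, 476, 475, 422, 407, 473, 522, 482, 390, 333, 370, 445, 489, 503, 507, 508, 507, 498, 487, 471, 436, 377, 330, 316, 314, 314, 314, 309, 287, 241, 213, 233, 276, 274, 223, 175, 167, 198, 240, 254, 239, 202, 167, 160, 188, 220, 219, 190, 160, 163, 194, 211, 194, 175, 165, 151, 147, 148, 141, 140, 162, 208, 252]
```

View pics/w4c.png

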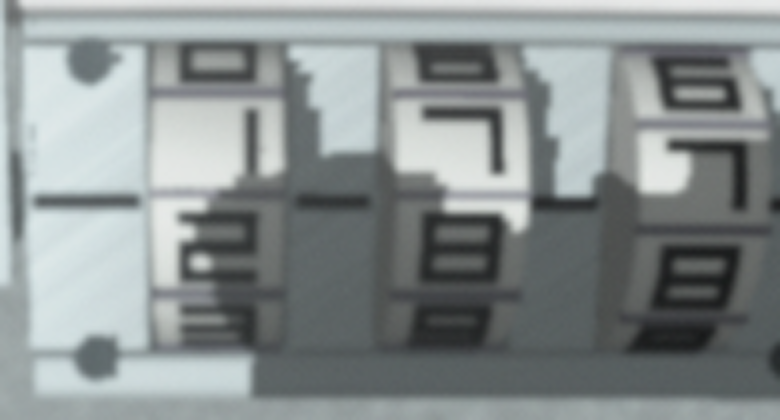

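The picture shows the wheels at rest: left separators at v=95, 193 and 295, middle at 93, 193 and 295, right at 125, 228 and 318, with the line at 202. That puts them at about 1.7, 7.7 and 7.35, so they are off the digits. I'll measure the separators in code from here.

```bash
cat >> h.py <<'E'
AX=[(.448,-.1245),(.449,-.1645),(.450,-.2045)]
def wheels(show=False):
    """fraction of a digit by which each wheel is off (positive = beyond digit), from separator lines unwrapped on the cylinder"""
    p=np.load('/tmp/wrist.npz')['p']; K,D,r,t=cam('wrist'); rv=cv2.Rodrigues(r.T)[0]; tv=-r.T@t
    f=np.arange(-1.1,1.3,.02); o=[]
    for i,(x,y) in enumerate(AX):
        ys=np.linspace(-.009,.009,45); F,Y=np.meshgrid(f,ys,indexing='ij'); a=F*.6283
        P=np.stack([x+.028*np.sin(a),y-Y+0*a,.15+.028*np.cos(a)],-1).reshape(-1,3)
        uv=cv2.projectPoints(P,rv,tv,K,D)[0].reshape(F.shape+(2,)).astype(np.float32)
        im=cv2.remap(p,uv[...,0],uv[...,1],cv2.INTER_CUBIC); o.append(im)
    if show: cv2.imwrite('pics/'+show,cv2.resize(np.hstack([im[::-1] for im in o])[:,:,::-1],None,fx=4,fy=4))
    for im in o:
        g=im.astype(float); pur=(g[...,2]+g[...,0]*.5-1.5*g[...,1])/(g.sum(2)+30)*100
        s=np.median(pur,1); s=s-cv2.blur(s[:,None],(1,25))[:,0]
        # fold with period 1
        ph=np.arange(0,1,.02); sc=[np.mean(np.interp([q+k for k in(-1,0,1) if -1.05<q+k<1.25],f,s)) for q in ph]
        q=ph[int(np.argmax(sc))]; off=((q-.5)+.5)%1-.5
        print('off %.2f'%off,'score %.2f'%max(sc),'peaks',[round(float(f[j]),2) for j in range(1,len(f)-1) if s[j]>s[j-1] and s[j]>=s[j+1] and s[j]>.4*s.max()])
E
python3 - <<'E'
from h import *
wheels('unw.png')
E
```

```text
off -0.32 score 0.99 peaks [-0.82, 0.18, 1.2]
off -0.32 score 1.03 peaks [-0.86, 0.18, 1.2]
off 0.38 score 1.62 peaks [-0.14, 0.88]
```

```bash
python3 -m inch '[[0.3,-0.3,0,0,0,0],[0.5,-0.6,-0.1,0,0,0],[0.68,-0.78,-0.3,0,0,0],[0.68,-0.78,-0.45,0,0,0],[0.68,-0.78,-0.45,0,0,0],[0.68,-0.78,-0.58,0,0,0],[0.68,-0.78,-0.6,0,0,0],[0.68,-0.78,-0.6,0,0,0]]'
python3 -m inch '[[-0.04,0,0.012,0,0,0],[-0.1,0,0.018,0,0,0],[-0.18,-0.005,0.018,0,0,0],[-0.26,-0.01,0.018,0,0,0],[-0.32,-0.01,0.012,0,0,0],[-0.36,-0.01,0,0,0,0],[-0.36,-0.01,0,0,0,0]]'
python3 -m inch '[[0,0,0.2,0,0,0],[-0.1,0,0.4,0,0,0],[-0.32,0.4,0.6,0,0,0],[-0.32,0.4,0.6,0,0,0],[-0.32,0.4,0.6,0,0,0],[-0.32,0.4,0.6,0,0,0]]'
python3 - <<'E'
from h import *
shot('wrist'); wheels('unw2.png')
E
```

```text
time_s: 8.78
position: [0.4697, -0.2047, 0.2007]
eef_rot: [0.001, 1.0, 0.014, 0.002]
contact_force: [2.8, -0.7, 3.0]
opening: 0.0003
grip_force: 2.0
time_s: 9.37
position: [0.4296, -0.2051, 0.1995]
eef_rot: [0.0, 1.0, 0.014, -0.002]
contact_force: [-2.0, -1.0, 3.5]
opening: 0.0007
grip_force: 2.2
time_s: 9.87
position: [0.3997, -0.1652, 0.259]
eef_rot: [0.0, 1.0, 0.015, -0.0]
contact_force: [-0.3, -0.3, -0.3]
opening: 0.0005
grip_force: 0.0
off -0.32 score 1.06 peaks [-0.86, 0.18, 1.2]
off -0.32 score 0.94 peaks [-0.84, 0.18, 1.2]
off 0.02 score 1.44 peaks [-0.48, 0.52]
```

```bash
cat >> h.py <<'E'
def ascii(f):
    a=cv2.imread('pics/'+f,0); h,w=a.shape; a=cv2.resize(a,(72,40),interpolation=cv2.INTER_AREA).astype(float)
    b=a<cv2.blur(a,(15,13))-8
    for r in b: print(''.join('#' if x else '.' for x in r[:24])+' '+''.join('#' if x else '.' for x in r[24:48])+' '+''.join('#' if x else '.' for x in r[48:]))
E
python3 -c "
from h import *
ascii('unw2.png')"
```

```text
######################## ...##............###.... ..###............###....
######################## ######..........######## ..###............###....
######################## ######.................. ..####..........####....
........................ ........................ ..##################....
........................ ..#################..... ..##################....
................####.... ..##################.... ..##################....
................####.... ..##################.... ................####....
................####.... ................####.... .................###....
................####.... ................####.... .................###....
................####.... ................####.... ..................##....
................####.... ................####.... ........................
................####.... .................###.... ........................
................####.... .................###.... ..######################
................####.... .................###.... ########################
................####.... .................###.... 
[... 1199 characters left out ...]
 ...###...........###....
...#################.... ....################.... ........................
...#################.... ....################.... ....#################...
........................ .......###.............. ....#################...
........................ ........##.............. ...#####................
.................####### ........##.............. ....###.................
..................##.... ........###............. ....###.................
....######...#######.... .......######...####.... ....#####....########...
...#################.... ....#################... ....#################...
...##################... ....#################... ....####........#####...
```

The right wheel now reads 5, so it needs one more digit back. I'll stroke right −17.6 mm and middle −12 mm, then measure.

```bash
python3 -m inch '[[0.3,-0.2,-0.1,0,0,0],[0.59,-0.39,-0.3,0,0,0],[0.59,-0.39,-0.45,0,0,0],[0.59,-0.39,-0.45,0,0,0],[0.59,-0.39,-0.57,0,0,0],[0.59,-0.39,-0.585,0,0,0],[0.59,-0.39,-0.585,0,0,0]]'
python3 -m inch '[[-0.06,0,0,0,0,0],[-0.12,0,0,0,0,0],[-0.18,0,0,0,0,0],[-0.18,0,0,0,0,0],[-0.18,0,0.2,0,0,0],[-0.18,0,0.2,0,0,0]]'
python3 -m inch '[[0.14,0.2,0,0,0,0],[0.14,0.4,0,0,0,0],[0.14,0.4,0,0,0,0],[0.14,0.4,-0.18,0,0,0],[0.14,0.4,-0.2,0,0,0],[0.14,0.4,-0.2,0,0,0]]'
python3 -m inch '[[-0.04,0,0,0,0,0],[-0.08,0,0,0,0,0],[-0.12,0,0,0,0,0],[-0.12,0,0,0,0,0],[-0.12,0,0.2,0,0,0],[-0.12,0,0.2,0,0,0]]'
python3 -m inch '[[-0.2,0,0.2,0,0,0],[-0.43,0,0.38,0,0,0],[-0.43,0,0.38,0,0,0],[-0.43,0,0.38,0,0,0],[-0.43,0,0.38,0,0,0]]'
python3 - <<'E'
from h import *
shot('wrist'); wheels('unw3.png'); ascii('unw3.png'); print(sense()['position'])
E
```

```text
time_s: 10.5
position: [0.46, -0.2052, 0.2028]
eef_rot: [0.001, 1.0, 0.014, 0.001]
contact_force: [0.4, 0.7, 9.6]
opening: 0.0005
grip_force: 4.7
time_s: 11.0
position: [0.4419, -0.2055, 0.2236]
eef_rot: [0.001, 1.0, 0.014, 0.002]
contact_force: [0.5, -0.7, 0.3]
opening: 0.0006
grip_force: 0.0
time_s: 11.5
position: [0.4571, -0.1652, 0.2029]
eef_rot: [0.001, 1.0, 0.014, 0.003]
contact_force: [1.8, 1.5, 10.9]
opening: 0.0006
grip_force: 5.3
time_s: 12.0
position: [0.444, -0.1659, 0.2231]
eef_rot: [0.001, 1.0, 0.014, 0.002]
contact_force: [0.4, 0.2, -0.3]
opening: 0.0004
grip_force: 0.0
time_s: 12.42
position: [0.4, -0.1646, 0.258]
eef_rot: [-0.0, 1.0, 0.014, -0.0]
contact_force: [0.0, 0.9, -0.1]
opening: 0.0002
grip_force: 0.0
off -0.32 score 0.97 peaks [-0.84, 0.18, 1.18, 1.22]
off 0.02 score 1.21 peaks [-0.5, 0.52]
off 0.02 score 1.64 peaks [-0.5, 0.52]
#####################... ..#################..... ..##########...#####....
######################## ..###................... .................###....
####################.... ..###................... .................###....
........
[... 2104 characters left out ...]
########.... ......#####............. ....##..........####....
...#################.... ....################.... ....#################...
........................ ...##################... ...##################...
..................###... ...########......####... ....####................
.................######. ....##............###... ....###.................
........................ ....##...........####... ....###.................
.....#.........#####.... ....#################... ....#######.#########...
...##################... ....#################... ....#################...
...##################... ....###..........####... ....####........#####...
[ 0.40002028 -0.16449113  0.25769749]
```

Middle reads 7 and right reads 4, both centred. Left needs +0.32 digit, about 5.6 mm.

```bash
python3 -m inch '[[0.2,0.2,-0.2,0,0,0],[0.45,0.4,-0.4,0,0,0],[0.45,0.4,-0.4,0,0,0],[0.45,0.4,-0.4,0,0,0],[0.45,0.4,-0.57,0,0,0],[0.45,0.4,-0.58,0,0,0],[0.45,0.4,-0.58,0,0,0]]'
python3 -m inch '[[0.02,0,0,0,0,0],[0.04,0,0,0,0,0],[0.056,0,0,0,0,0],[0.056,0,0,0,0,0],[0.056,0,0.2,0,0,0],[0.056,0,0.2,0,0,0]]'
python3 -m inch '[[-0.2,-0.2,0.2,0,0,0],[-0.5,-0.4,0.38,0,0,0],[-0.5,-0.4,0.38,0,0,0],[-0.5,-0.4,0.38,0,0,0],[-0.5,-0.4,0.38,0,0,0]]'
python3 - <<'E'
from h import *
shot('wrist'); wheels('unw4.png'); ascii('unw4.png'); print(sense()['position'])
E
```

```text
time_s: 13.05
position: [0.4471, -0.126, 0.203]
eef_rot: [0.002, 1.0, 0.014, 0.003]
contact_force: [1.6, -0.4, 7.4]
opening: 0.0004
grip_force: 3.7
time_s: 13.55
position: [0.452, -0.126, 0.2237]
eef_rot: [0.002, 1.0, 0.014, 0.002]
contact_force: [0.6, -0.1, 0.8]
opening: 0.0004
grip_force: 0.0
time_s: 13.97
position: [0.4004, -0.1646, 0.2584]
eef_rot: [-0.0, 1.0, 0.013, 0.0]
contact_force: [-0.2, 1.1, 0.9]
opening: 0.0007
grip_force: 0.0
off 0.00 score 1.23 peaks [-0.52, 0.5]
off 0.02 score 1.33 peaks [-0.5, 0.52]
off 0.02 score 1.59 peaks [-0.48, 0.52]
.########......#####.... ..##################.... ..##########..######....
...............#####.... ..####.................. .................###....
................####.... ..###................... .................###....
................####.... ..######...########..... ...########..#######....
................####.... ..##################.... ..##################....
................####.... ..##################.... ..##################....
................####.... ..###...........####.... .................###....
..............
[... 1798 characters left out ...]
............ ......######............ ................####....
....###........#####.... ....################.... ....#################...
...#################.... ....################.... ....#################...
...#################.... ....#######......###.... ....####................
.................###.... ....##............##.... ....###.................
.................###.... ....##...........####... ....###.................
....######....#######... ....#################... ....#####.....#######...
...##################... ....#################... ....#################...
...########....######... ....###..........####... ....#####.......#####...
[ 0.40052505 -0.16415874  0.25810936]
```

The wheels show 2-7-4, all within 0.02 digit. Next is the lid handle.

```bash
python3 -m inch '[[0.33,0.05,0,0,0,0],[0.66,0.1,0,0,0,0],[0.95,0.15,0,0,0,0]]' 0 10
python3 -m inch '[[0.33,0.05,0,0,0,0],[0.66,0.09,0,0,0,0],[0.92,0.09,0,0,0,0],[0.92,0.09,0,0,0,0],[0.92,0.09,0,0,0,0]]'
python3 -m inch '[[0,0,-0.2,0,0,0],[0,0,-0.4,0,0,0],[0,0,-0.6,0,0,0],[0,0,-0.65,0,0,0],[0,0,-0.65,0,0,0]]'
python3 -m inch '[[0,0,0,0,0,0],[0,0,0,0,0,0],[0,0,0,0,0,0],[0,0,0,0,0,0],[0,0,0,0,0,0],[0,0,0,0,0,0],[0,0,0,0,0,0],[0,0,0,0,0,0]]' 1 10
```

```text
time_s: 14.27
position: [0.4974, -0.1484, 0.2579]
eef_rot: [-0.0, 1.0, 0.014, -0.0]
contact_force: [-0.6, -0.3, 0.2]
opening: 0.017
grip_force: 0.0
time_s: 14.68
position: [0.5885, -0.1392, 0.2565]
eef_rot: [-0.001, 1.0, 0.015, -0.002]
contact_force: [-0.1, 0.2, 0.2]
opening: 0.0462
grip_force: 0.0
time_s: 15.1
position: [0.5854, -0.1396, 0.1921]
eef_rot: [-0.001, 1.0, 0.014, -0.002]
contact_force: [0.4, 0.5, -0.1]
opening: 0.0467
grip_force: 0.0
time_s: 15.77
position: [0.5877, -0.1398, 0.1944]
eef_rot: [-0.0, 1.0, 0.014, 0.0]
contact_force: [-0.8, 2.1, 3.8]
opening: 0.0096
grip_force: 10.0
```

```bash
python3 -m inch '[[0,0.05,0,0,0,0],[0,0.15,0,0,0,0],[-0.01,0.3,0,0,0,0]]'
python3 -m inch '[[0,0.15,0,0,0,0],[-0.01,0.3,0,0,0,0],[-0.01,0.45,0,0,0,0],[-0.02,0.6,0,0,0,0],[-0.02,0.75,0,0,0,0]]'
python3 -m inch '[[0,0.15,0,0,0,0],[-0.01,0.3,0,0,0,0],[-0.02,0.45,0,0,0,0],[-0.02,0.6,0,0,0,0],[-0.02,0.7,0,0,0,0],[-0.02,0.75,0,0,0,0],[-0.02,0.76,0,0,0,0],[-0.02,0.76,0,0,0,0]]'
```

```text
time_s: 16.02
position: [0.5869, -0.1117, 0.1944]
eef_rot: [0.002, 1.0, 0.013, 0.001]
contact_force: [1.4, -2.5, 2.9]
opening: 0.0093
grip_force: 10.0
time_s: 16.43
position: [0.5848, -0.0335, 0.1944]
eef_rot: [0.0, 1.0, 0.014, 0.001]
contact_force: [-0.1, -2.2, 5.4]
opening: 0.0095
grip_force: 10.0
time_s: 17.1
position: [0.5827, 0.0402, 0.1943]
eef_rot: [0.002, 1.0, 0.015, 0.0]
contact_force: [0.2, -5.8, 6.2]
opening: 0.0097
grip_force: 10.0
```

The lid moved 180 mm and is at its stop. I'll release it, rise, and look into the right half.

```bash
python3 -m inch '[[0,0,0,0,0,0],[0,0,0,0,0,0],[0,0,0,0,0,0],[0,0,0.2,0,0,0],[0,0,0.6,0,0,0],[0,0,0.9,0,0,0]]' -1
python3 -m inch '[[0,-0.4,0,0,0,0],[0,-0.7,0,0,0,0],[0,-0.95,0,0,0,0]]'
python3 -m inch '[[0,-0.4,0,0,0,0],[-0.2,-0.7,0,0,0,0],[-0.2,-0.93,0,0,0,0],[-0.2,-0.93,0,0,0,0],[-0.2,-0.93,0,0,0,0],[-0.2,-0.93,0,0,0,0]]'
python3 - <<'E'
from h import *
shot('wrist','w5.png'); shot('top','top2.png'); print(sense()['position'])
E
```

```text
time_s: 17.6
position: [0.5818, 0.0414, 0.2843]
eef_rot: [-0.001, 1.0, 0.014, -0.001]
contact_force: [0.5, -0.7, 1.0]
opening: 0.0463
grip_force: 0.0
time_s: 17.85
position: [0.5823, -0.0551, 0.284]
eef_rot: [-0.0, 1.0, 0.014, 0.0]
contact_force: [0.1, -0.3, -0.0]
opening: 0.0661
grip_force: 0.0
time_s: 18.35
position: [0.5625, -0.1462, 0.2833]
eef_rot: [-0.001, 1.0, 0.014, -0.0]
contact_force: [-0.6, 0.2, 0.5]
opening: 0.0938
grip_force: 0.0
[ 0.56268901 -0.1458244   0.28365914]
```

View pics/w5.png

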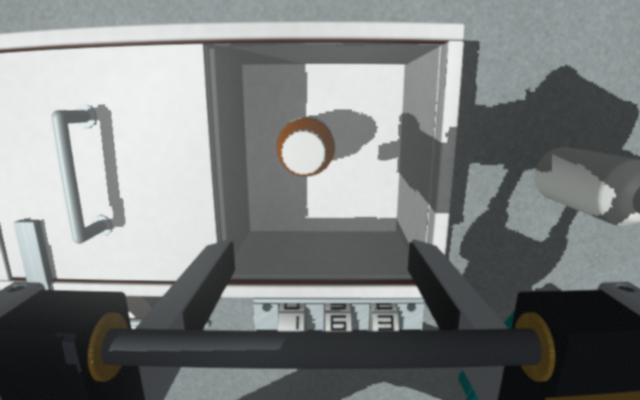

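The lid is open and the bottle's white cap is centred at about (304,152). I'll locate it from the segmented cap and the depth.

```bash
python3 - <<'E'
from h import *
z=np.load('/tmp/wrist.npz'); K,D,r,t=cam('wrist')
vv,uu=np.mgrid[100:200,260:350]; d=z['d'][100:200,260:350]
a=cv2.undistortPoints(np.stack([uu,vv],-1).reshape(-1,1,2).astype(float),K,D)[:,0]
P=t+(np.c_[a,np.ones(len(a))]*d.reshape(-1,1))@r.T
m=(P[:,2]>.128)&(P[:,2]<.15); Q=P[m]; print(m.sum(),Q.mean(0),Q.min(0),Q.max(0),cv2.minEnclosingCircle(Q[:,:2].astype(np.float32)))
print(atz('wrist',304,152,.138))
c=dep('wrist',85,180); print('handle',c)
E
```

```text
1453 [ 0.60352022 -0.13055528  0.1390619 ] [ 0.58453906 -0.14794596  0.12938182] [ 0.62162283 -0.11248724  0.14164085] ((0.6028851270675659, -0.13002894818782806), 0.018894968554377556)
[ 0.60357435 -0.13115379  0.138     ]
handle [0.57904088 0.0480702  0.15721124]
```

```bash
python3 -m inch '[[0.2,0.08,0,0,0,0],[0.4,0.155,-0.1,0,0,0],[0.4,0.155,-0.4,0,0,0],[0.4,0.155,-0.7,0,0,0],[0.4,0.155,-0.95,0,0,0],[0.4,0.155,-0.95,0,0,0]]' -0.3 15
python3 -m inch '[[0,0,-0.2,0,0,0],[0,0,-0.4,0,0,0],[0,0,-0.49,0,0,0],[0,0,-0.49,0,0,0],[0,0,-0.49,0,0,0]]'
```

```text
time_s: 18.95
position: [0.5994, -0.1291, 0.1834]
eef_rot: [-0.002, 1.0, 0.015, -0.005]
contact_force: [-1.8, 0.8, -0.5]
opening: 0.0614
grip_force: 0.0
time_s: 19.37
position: [0.6031, -0.1316, 0.1408]
eef_rot: [0.0, 1.0, 0.014, 0.0]
contact_force: [0.1, -0.7, -0.8]
opening: 0.0606
grip_force: 0.0
```

```bash
python3 -m inch '[[0,0,0,0,0,0],[0,0,0,0,0,0],[0,0,0,0,0,0],[0,0,0,0,0,0],[0,0,0,0,0,0],[0,0,0,0,0,0],[0,0,0,0,0,0]]' 1 25
python3 -m inch '[[0,0,0.1,0,0,0],[0,0,0.3,0,0,0],[0,0,0.5,0,0,0],[0,0,0.7,0,0,0],[0,0,0.9,0,0,0],[0,0,1,0,0,0]]'
python3 -m inch '[[0,0,0.2,0,0,0],[0,0,0.4,0,0,0],[0,0,0.6,0,0,0],[0,0,0.8,0,0,0],[0,0,0.8,0,0,0]]'
```

```text
time_s: 19.95
position: [0.6029, -0.1318, 0.1407]
eef_rot: [0.0, 1.0, 0.014, 0.001]
contact_force: [0.5, 0.9, 4.4]
opening: 0.0355
grip_force: 25.0
time_s: 20.45
position: [0.6031, -0.1324, 0.2424]
eef_rot: [0.001, 1.0, 0.014, 0.001]
contact_force: [-0.1, -0.4, -2.3]
opening: 0.0357
grip_force: 24.9
time_s: 20.87
position: [0.6039, -0.1326, 0.3237]
eef_rot: [0.001, 1.0, 0.014, 0.003]
contact_force: [0.7, -0.5, -2.5]
opening: 0.0358
grip_force: 24.9
```

```bash
python3 -m inch '[[0,0,0.25,0,0,0],[0,0,0.5,0,0,0],[0,0.15,0.6,0,0,0],[-0.1,0.4,0.6,0,0,0],[-0.2,0.65,0.6,0,0,0],[-0.3,0.95,0.6,0,0,0]]'
python3 -m inch '[[-0.09,0.3,0,0,0,0],[-0.18,0.6,0,0,0,0],[-0.29,0.9,0,0,0,0]]'
python3 -m inch '[[-0.1,0.3,0,0,0,0],[-0.2,0.6,0,0,0,0],[-0.3,0.9,0,0,0,0]]'
python3 -m inch '[[-0.1,0.3,0,0,0,0],[-0.2,0.6,0,0,0,0],[-0.3,0.9,0,0,0,0]]'
python3 -m inch '[[-0.1,0.3,0,0,0,0],[-0.2,0.6,0,0,0,0],[-0.3,0.9,0,0,0,0]]'
python3 -m inch '[[-0.05,0.25,0,0,0,0],[-0.1,0.42,0,0,0,0],[-0.1,0.47,0,0,0,0],[-0.1,0.47,0,0,0,0],[-0.1,0.47,0,0,0,0]]'
python3 -m inch '[[0,0,-0.2,0,0,0],[0,0,-0.45,0,0,0],[0,0,-0.7,0,0,0],[0,0,-0.95,0,0,0],[0,0,-0.95,0,0,0]]'
```

```text
time_s: 21.37
position: [0.5717, -0.0359, 0.378]
eef_rot: [-0.0, 1.0, 0.013, -0.001]
contact_force: [0.4, -0.2, -2.1]
opening: 0.0353
grip_force: 25.0
time_s: 21.62
position: [0.5423, 0.0552, 0.3781]
eef_rot: [-0.0, 1.0, 0.014, -0.001]
contact_force: [-0.4, -0.3, -3.1]
opening: 0.0356
grip_force: 25.0
time_s: 21.87
position: [0.5118, 0.1451, 0.3783]
eef_rot: [-0.0, 1.0, 0.014, -0.001]
contact_force: [1.2, 0.2, -2.0]
opening: 0.0355
grip_force: 25.0
time_s: 22.12
position: [0.4816, 0.235, 0.3782]
eef_rot: [0.0, 1.0, 0.014, -0.001]
contact_force: [-0.3, 0.1, -2.1]
opening: 0.0359
grip_force: 25.0
time_s: 22.37
position: [0.4515, 0.3249, 0.3782]
eef_rot: [0.0, 1.0, 0.014, -0.001]
contact_force: [0.8, 1.0, -1.9]
opening: 0.0355
grip_force: 25.0
time_s: 22.78
position: [0.4432, 0.3695, 0.3789]
eef_rot: [0.001, 1.0, 0.014, -0.001]
contact_force: [-0.6, -0.7, -1.9]
opening: 0.0353
grip_force: 25.0
time_s: 23.2
position: [0.4412, 0.3666, 0.2796]
eef_rot: [0.003, 1.0, 0.013, -0.005]
contact_force: [-1.4, -1.5, -3.1]
opening: 0.0355
grip_force: 25.0
```

```bash
python3 -m inch '[[0,0,-0.25,0,0,0],[0,0,-0.5,0,0,0],[0,0,-0.75,0,0,0],[0,0,-1,0,0,0],[0,0,-1,0,0,0]]'
python3 -m inch '[[0,0,-0.15,0,0,0],[0,0,-0.3,0,0,0],[0,0,-0.4,0,0,0],[0,0,-0.45,0,0,0],[0,0,-0.48,0,0,0],[0,0,-0.48,0,0,0]]'
python3 -m inch '[[0,0,-0.02,0,0,0],[0,0,-0.04,0,0,0],[0,0,-0.05,0,0,0],[0,0,-0.05,0,0,0]]'
```

```text
time_s: 23.62
position: [0.4416, 0.3674, 0.1814]
eef_rot: [0.003, 1.0, 0.013, -0.004]
contact_force: [-1.0, -0.4, -2.5]
opening: 0.0358
grip_force: 25.0
time_s: 24.12
position: [0.4439, 0.37, 0.1374]
eef_rot: [-0.0, 1.0, 0.014, 0.0]
contact_force: [-0.3, -0.1, -2.3]
opening: 0.0355
grip_force: 25.0
time_s: 24.45
position: [0.4439, 0.3704, 0.1327]
eef_rot: [-0.0, 1.0, 0.014, 0.001]
contact_force: [-0.7, 0.3, 0.9]
opening: 0.0356
grip_force: 25.0
```

```bash
python3 -m inch '[[0,0,-0.007,0,0,0],[0,0,-0.007,0,0,0],[0,0,-0.007,0,0,0]]'
python3 -m inch '[[0,0,0,0,0,0],[0,0,0,0,0,0],[0,0,0,0,0,0],[0,0,0,0,0,0],[0,0,0,0,0,0],[0,0,0,0,0,0]]' -0.2
python3 -m inch '[[0,0,0.1,0,0,0],[0,0,0.3,0,0,0],[0,0,0.6,0,0,0],[0,0,0.9,0,0,0],[0,0,0.9,0,0,0]]'
python3 -m inch '[[-0.3,0,0.2,0,0,0],[-0.6,0,0.4,0,0,0],[-0.9,0,0.6,0,0,0],[-0.9,0,0.6,0,0,0],[-0.9,0,0.6,0,0,0]]'
python3 - <<'E'
from h import *
shot('wrist','w6.png'); shot('top')
z=np.load('/tmp/wrist.npz'); K,D,r,t=cam('wrist')
vv,uu=np.mgrid[0:400,0:640]; d=z['d']
a=cv2.undistortPoints(np.stack([uu,vv],-1).reshape(-1,1,2).astype(float),K,D)[:,0]
P=t+(np.c_[a,np.ones(len(a))]*d.reshape(-1,1))@r.T
m=(P[:,2]>.122)&(P[:,2]<.14)&(abs(P[:,0]-.444)<.05)&(abs(P[:,1]-.37)<.05); print(m.sum(),P[m].mean(0))
E
```

```text
time_s: 24.7
position: [0.4442, 0.3705, 0.1326]
eef_rot: [-0.0, 1.0, 0.014, 0.001]
contact_force: [0.0, -1.5, 5.7]
opening: 0.0357
grip_force: 25.0
time_s: 25.2
position: [0.4434, 0.37, 0.131]
eef_rot: [0.0, 1.0, 0.014, -0.0]
contact_force: [0.3, -0.2, -0.2]
opening: 0.0562
grip_force: 0.0
time_s: 25.62
position: [0.4465, 0.3721, 0.2282]
eef_rot: [-0.003, 1.0, 0.014, 0.005]
contact_force: [0.4, 0.4, 0.4]
opening: 0.056
grip_force: 0.0
time_s: 26.03
position: [0.353, 0.3704, 0.283]
eef_rot: [-0.001, 1.0, 0.015, 0.002]
contact_force: [0.7, -0.2, -1.0]
opening: 0.0563
grip_force: 0.0
1507 [0.44451225 0.3713085  0.13118902]
```

View pics/w6.png

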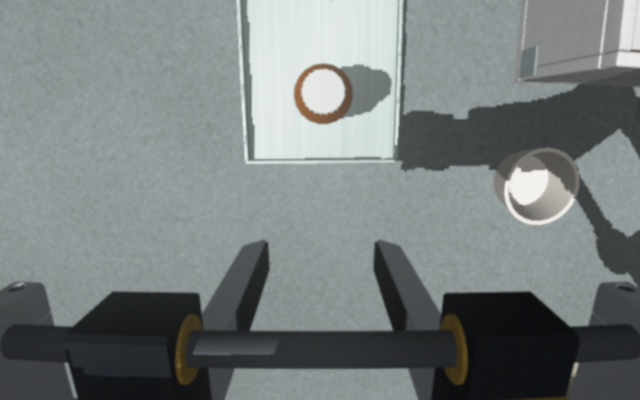

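The bottle stands upright on the tray's near half, with its cap at (323,92), and the gripper is clear of it. The ramekin hasn't moved. I'm handing in.

```bash
python3 -c "
from station import *
print(sign_off())"
```

```text
the job is handed in; nothing more can be done
None
```

The lock shows 2-7-4, the right-hand lid is fully open (180 mm), and the bottle stands released and upright on the tray beside the sippy cup; I handed the job in at about 26 s of the 67 s, and no verdict came back.

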